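Hang a sanding disc in the gap on a shop display rail

ROBOT

A 6-joint arm with a two-finger parallel gripper is mounted at the origin on the work surface. World frame = base frame: x ahead of the robot, y to its left, z up, the work surface at z = 0. Lengths are in m, angles in degrees, forces in N, time in s.
With the tool pointing down it reaches from about 0.325 to 0.85 m from the base axis. Payload 15.5 kg.
Tool frame: the origin (TCP) lies between the finger pads, 19 mm behind the fingertips; this is the grasp point; z points along the fingers, y is the line along which they close (so a half turn about z gives the same grasp; the last joint's range is limited). The gripper opens to 91 mm and grips with 3 to 60 N. Pads are 32 mm wide; open, the fingers measure 118 mm over their backs; the gripper's body (76 mm by 178 mm) begins 60 mm behind the grasp point.
Start: joints at [62.252, 28.281, 77.091, -0, 74.628, -5.472], TCP at [0.237, 0.578, 0.233] pointing down, gripper open.
Joint ranges: [-166.48, 166.48], [-47.26, 123.95], [12.59, 153.08], [-70.14, 250.14], [6.76, 159.57], [-176.63, 176.63]. Speed limits (degrees/s): [108.29, 108.29, 147.25, 172.46, 172.46, 172.46].

INTERFACE

Orientations are given as a 3x3 rotation matrix whose columns are the frame's x, y, z axes.
In Python, from bench import ctrl gives the robot as it stands. The module is installed in compiled form; this text tells all that it offers. Calls block until the motion is done:
- ctrl.goto(position, orientation): joint-space move of the TCP to a pose.
- ctrl.move_l(position, vel=0.15, ori=None, contact_N=None): straight line of the TCP; ori=None keeps the orientation; vel is the mean speed in m/s. With contact_N (N) it stops when the force on the tool has changed by that much, and returns True; else False.
- ctrl.movej(angles): joint-space move.
- ctrl.command_gripper(opening): opening from 0.0 (shut) to 1.0 (fully open); the grip force is fixed at half the most; returns when the fingers have stopped.
- ctrl.sleep(seconds).
- ctrl.ik(position, orientation): joint angles nearest the present ones, or None.
- ctrl.read_camera(name): name is "side" or "top"; returns the picture (384x512x3 uint8, blue, green, red); there is no depth.
- ctrl.camera_params(name): a dict with "fx", "fy", "cx", "cy" (pixels), "pose" (4x4, takes a point from camera to world coordinates). Camera axes: x right, y up, looking along -z (the intrinsics and any distortion apply to the point x, -y, -z); pixel columns grow to the right and rows downward; lengths in m; the calibration is good to about 2 mm. A picture is of the moment at which its call begins. camera_params takes no time and is no camera call.
A pose or a line that the arm cannot do raises ctrl.MotionError and nothing moves.
- ctrl.sign_off(): hands the job in; it is judged then, once.
Readings, each from a call of its own:
- ctrl.current_t(): time.
- ctrl.current_q(): joint angles.
- ctrl.current_dq(): joint speeds.
- ctrl.current_effort(): joint torques, N m.
- ctrl.current_tool_pos(): TCP position.
- ctrl.current_eef_rot(): TCP orientation.
- ctrl.current_contact_force(): force on the tool from outside, world axes, zero at the start.
- ctrl.current_wrist_torque(): the same for the moment, N m.
- ctrl.current_grip_width(): opening from 0.0 (shut) to 1.0 (fully open).
- ctrl.current_grasp_force(): force on a finger pad.
Only numpy, scipy, OpenCV 4.12 (cv2) and the standard library are available. Lean on these libraries where they do the work, as an engineer would, in place of code of your own. Each camera call takes 0.05 s, during which the arm holds its last target. There are 200 camera calls.

TASK

Take the red-brown sanding disc out of its cardboard carton by the orange grip on top and hang it on the display bar between the blue pack and the black wheel, with its hook dropped fully home in the slot of the yellow clip, down on the bar itself, and let go. The clip was pushed on by hand and is not exactly midway, so feel for the slot with light pressure: do not press hard on clip or bar, do not shove the two hanging neighbours, and leave the bottle standing where it is.

Things in the scene. Friction and masses are not known exactly. Their poses are not given: they have to be found in the camera images.
- disc: Red-brown sanding disc, 90 mm across, 14 mm thick (own y), about 0.2 kg, on an orange hook hanger 8 mm thick; stands upright in the carton. Origin: lowest point of its rim, mid thickness; z up. The hook opens to own +x: spine x -20..-12, arm x -20..20 with flat underside at z 136, tip x 12..20 down to z 124; disc top z 90, so a 34 mm high mouth. Grip block on top: 20 (x) by 12 (y), z 146..190.
- grip (a point): Pinch point on the orange grip's axis, 172 mm above the disc's lowest point; pinch across its 20 mm width (own x) straight from above. With the TCP here the fingertips stay above the neighbours when the hook is home. Axes as disc.
- hook_seat (a point): Middle of the flat underside of the hook's arm, 136 mm above the disc's lowest point; it rests on the bar when hung. Axes as disc.
- bay: Origin: bar's top face, on its centre line, midway between the neighbours (centres 25.5 mm either side, clear gap 31 mm); x across the bar, away from robot, y along it. Carries the firm yellow clip: two blocks 10 (y) by 14 (x), 8 mm high over the bar, with a 10.5 mm slot between, open down to the bar. Slot centre up to 6 mm off in y, unmeasured: feel for it. hook_seat z: 8 mm on a block, 0 home.
- stand: Dark blue display stand, fixed. Origin: on the counter under the bar's middle. Square steel bar 10 x 10 mm, 300 mm long along own y, top face 160 mm above the counter, between two posts at y +-145 mm no higher than the bar. Base plate 130 x 320 x 8 mm, with a white ticket holder under the gap.
- carton: Open cardboard carton, fixed, 104 mm (own x) x 30 mm (own y) x 52 mm high, 5 mm walls and floor, holding the disc upright. Origin: centre of its underside.
- blue_pack: Blue boxed pack, 78 x 20 (own y) x 88 mm, 0.22 kg, hanging loose by a white hook on the bar on one side of the gap. Origin 136 mm below the bar's top, mid thickness; hook top 10 mm above the bar's top.
- black_wheel: Black grinding wheel, 88 mm across, 20 mm thick (own y), 0.25 kg, hanging loose by a white hook on the bar on the other side of the gap. Origin 136 mm below the bar's top, mid thickness; hook top 10 mm above the bar's top.
- bottle: Yellow bottle, 56 mm across, 130 mm high, standing on the counter. Origin: centre of its underside.
There are look-alikes about, which are no part of the job. Of the things that look like the blue_pack, the middle-sized one is meant. Of the things that look like the disc, the smaller one is meant.

How it is judged (in metres and radians):
On the way:
1. the disc is lifted clear of its carton (z of disc in the frame of carton above 0.055 m), for 0.2 s.
At the end, for the whole second after the job is handed in: Disc hangs upright (0.15 rad), hardly swinging, hook underside within 3 mm of the bar top (in the slot), within 9 mm along and 12 mm across the bar of the gap middle; neighbours hang upright within 15 mm, bottle stands within 20 mm, of their starts (z of hook_seat in the frame of bay between -0.003 and 0.003 m and y of hook_seat in the frame of bay between -0.009 and 0.009 m and x of hook_seat in the frame of bay between -0.012 and 0.012 m and angle between each of disc, blue_pack, black_wheel's own z axis and vertical below 0.15 rad and linear speed of disc below 0.15 m/s and distance of each of blue_pack, black_wheel from where it was at the start of the episode below 0.015 m and distance of bottle from where it was at the start of the episode below 0.02 m and angle between bottle's own z axis and vertical below 0.2 rad); the robot touches nothing.
It fails at once if the disc or its hook is pressed on the clip or bar with more than 25 N (contact force between disc and bay above 25 N or contact force between disc and stand above 25 N).
It fails at once if a hanging neighbour is shoved by the disc with more than 8 N (contact force between disc and blue_pack above 8 N or contact force between disc and black_wheel above 8 N).
It fails at once if a hanging neighbour is moved more than 30 mm (distance of any of blue_pack, black_wheel from where it was at the start of the episode above 0.03 m).
It also fails if it takes over 64 s, if anything falls off the work surface, if the arm or the gripper's body presses on something with over 40 N, if the wrist force passes 120 N, or if a joint passes its speed limit or range.

## Working session

There is one attempt and no reset: what is moved stays moved. The work goes in short steps, each a Python script; the robot and the scene stay as the last script left them, time stands still between calls to the robot, and variables do not carry over. Pictures are saved under pics/ and viewed, at most 10 in all, crops included, and the job is handed in when it is done.

```bash
mkdir -p pics
python3 - <<'E'
from bench import ctrl
import cv2,numpy as np
np.set_printoptions(precision=4,suppress=True)
for n in("side","top"):
    cv2.imwrite(f"pics/{n}0.png",ctrl.read_camera(n)); p=ctrl.camera_params(n); print(n,p)
E
```

```text
side {'fx': 346.8729016654839, 'fy': 346.8729016654839, 'cx': 254.63117694292424, 'cy': 200.61048128264568, 'pose': array([[-0.8829,  0.2517, -0.3965,  0.2114],
       [-0.469 , -0.5142,  0.718 ,  0.5015],
       [-0.0232,  0.8199,  0.572 ,  0.5273],
       [ 0.    ,  0.    ,  0.    ,  1.    ]])}
top {'fx': 397.4550851666894, 'fy': 397.4550851666894, 'cx': 252.86046334282273, 'cy': 185.746214786631, 'pose': array([[ 0.0072,  0.9966, -0.0816,  0.4142],
       [-0.9998,  0.0056, -0.0199, -0.0163],
       [-0.0194,  0.0818,  0.9965,  1.1437],
       [ 0.    ,  0.    ,  0.    ,  1.    ]])}
```

View pics/side0.png

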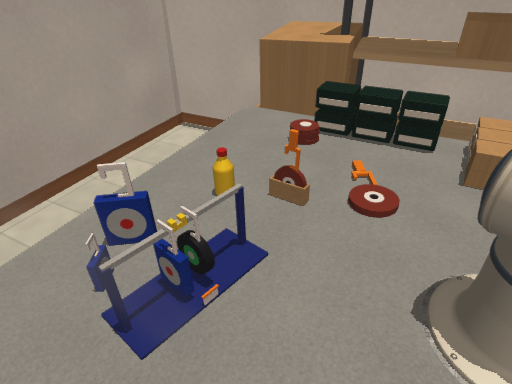

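View pics/top0.png

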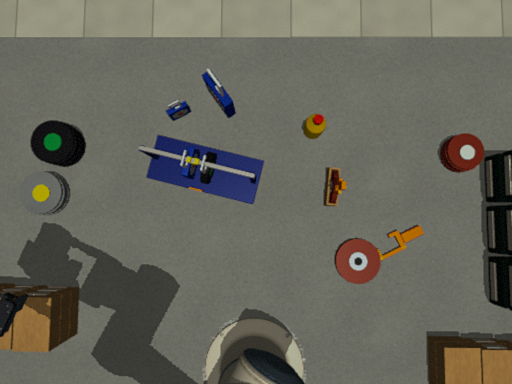

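The top view shows the blue packs at (218,92), (178,110) and on the bar at about (190,163). It shows the discs in the carton at (333,187), flat at (358,261), and a red roll at (462,152). The disc meant is the smaller one, standing in the carton; the pack meant is the middle-sized one hanging on the bar. I'll confirm both with an enlarged crop.

Run:
```python
import cv2,numpy as np
s=cv2.imread("pics/side0.png");t=cv2.imread("pics/top0.png")
r=lambda a,w,h:cv2.resize(a,(w,h),interpolation=cv2.INTER_CUBIC)
a=np.vstack([np.hstack([r(t[135:205,140:265],500,280),r(t[160:215,315:355],204,280)]),
 np.hstack([r(s[175:300,90:250],410,320),r(s[120:210,255:320],231,320),np.zeros((320,63,3),np.uint8)])])
cv2.imwrite("pics/c1.png",a)
```

```text
(no output)
```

View pics/c1.png

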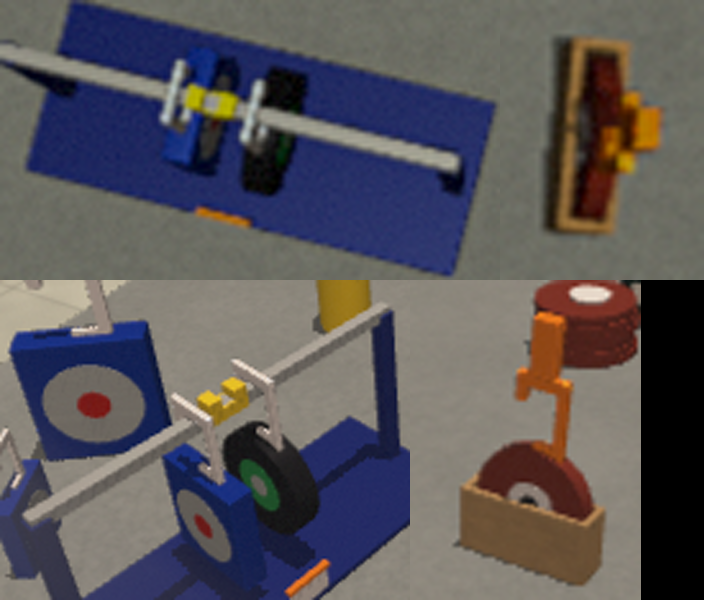

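The crop confirms the disc stands in the carton with its hook mouth facing away from the robot. The middle-sized pack and the wheel hang either side of the yellow clip with their spines on the robot side.

```bash
cat > h.py <<'E'
from bench import ctrl
import cv2,numpy as np
np.set_printoptions(precision=4,suppress=True)
def ray(n,uv):
    p=ctrl.camera_params(n);uv=np.atleast_2d(uv).astype(float)
    d=np.c_[(uv[:,0]-p['cx'])/p['fx'],-(uv[:,1]-p['cy'])/p['fy'],-np.ones(len(uv))]@p['pose'][:3,:3].T
    return p['pose'][:3,3],d
def onplane(n,uv,z):
    o,d=ray(n,uv); return o+d*((z-o[2])/d[:,2])[:,None]
def tri(uvs,uvt):
    (a,d),(b,e)=ray('side',uvs),ray('top',uvt);d,e=d[0],e[0]
    s=np.linalg.lstsq(np.c_[d,-e],b-a,rcond=None)[0]; P,Q=a+d*s[0],b+e*s[1]
    return (P+Q)/2,np.linalg.norm(P-Q)
def proj(n,P):
    p=ctrl.camera_params(n);q=(np.atleast_2d(P)-p['pose'][:3,3])@p['pose'][:3,:3]
    return np.c_[p['cx']+p['fx']*q[:,0]/-q[:,2],p['cy']-p['fy']*q[:,1]/-q[:,2]]
def mask(im,lo,hi,box):
    m=cv2.inRange(cv2.cvtColor(im,cv2.COLOR_BGR2HSV),lo,hi);k=np.zeros_like(m);u0,v0,u1,v1=box;k[v0:v1,u0:u1]=1
    return m*k
def pts(m): v,u=np.nonzero(m);return np.c_[u,v].astype(float)
def line(P):
    vx,vy,x,y=cv2.fitLine(P.astype(np.float32),cv2.DIST_HUBER,0,.01,.01).ravel();return np.array([x,y]),np.array([vx,vy])
E
python3 - <<'E'
from h import *
s=cv2.imread("pics/side0.png");t=cv2.imread("pics/top0.png")
O=((5,150,120),(19,255,255))
def show(m):
    p=pts(m).astype(int);a,b=p.min(0),p.max(0);print(a,b)
    for r in m[a[1]:b[1]+1,a[0]:b[0]+1]:print(''.join('#' if x else '.' for x in r))
show(mask(s,*O,(275,120,310,172)));show(mask(t,*O,(322,165,352,200)))
Y=((20,120,110),(34,255,255))
show(mask(s,*Y,(160,205,195,240)));show(mask(t,*Y,(180,150,210,170)))
W=((0,0,120),(179,45,255))
show(mask(t,*W,(135,140,265,190)))
E
```

```text
[285 120] [309 171]
.............#......###..
.........#..............#
.........................
.........#...............
......#.#................
.........................
.............#...........
...............#.........
.................#.......
......#####...#........#.
.....#########...........
.....#########...........
.....#########...........
.....#########...........
.....########............
.....########............
.....########............
....#########............
....#########............
....#########............
....#########............
....#########............
....#########............
....########.............
....########.............
############.............
############.............
############.............
###############..........
################.........
###..###########.........
####....#######..........
###........####..........
###.........###..........
...........####..........
...........####..........
...........####..........
...........####..........
...........####..........
...........####..........
...........###...........
...........###
[... 4437 characters left out ...]
..........................................................................................################.........
...............................................................................................################.....
...................................................................................................################.
.......................................................................................................#############
...........................................................................................................#########
...............................................................................................................#####
```

Run:
```python
from h import *
s=cv2.imread("pics/side0.png");t=cv2.imread("pics/top0.png")
# grip block centre
ms=mask(s,(5,150,120),(19,255,255),(288,129,300,145));mt=mask(t,(5,190,150),(30,255,255),(336,174,350,196))
hs=cv2.cvtColor(t,cv2.COLOR_BGR2HSV)
for r in range(174,196):print(r,' '.join('%3d/%3d/%3d'%tuple(x) for x in hs[r,334:348]))
print("grip",pts(ms).mean(0),pts(mt).mean(0),*tri(pts(ms).mean(0),pts(mt).mean(0)))
# carton yaw from cardboard rim
mc=mask(t,(8,60,100),(22,190,255),(318,160,342,212));r=cv2.minAreaRect(pts(mc).astype(np.float32));print("carton rect",r)
b=onplane('top',cv2.boxPoints(r),.052);print(b)
# bar
W=((0,0,120),(179,45,255));m=mask(t,*W,(135,140,265,190))
P=pts(m);far=P[(P[:,0]<178)|(P[:,0]>210)];G=onplane('top',far,.16)[:,:2];c,d=line(G)
d*=np.sign(d[1]);n=np.array([d[1],-d[0]]);print("bar c,d,n",c,d,n,"width",np.ptp((G-c)@n),"ends y",((G-c)@d).min(),((G-c)@d).max())
H=onplane('top',P[(P[:,0]>=178)&(P[:,0]<=210)],.17)[:,:2]-c;x,y=H@n,H@d
ext=abs(x)>.010
ym=np.median(y[ext]);A=ext&(y>ym);B=ext&(y<=ym)
for k in(A,B):print("hook y",y[k].mean(),y[k].min(),y[k].max(),"x",x[k].min(),x[k].max())
my=mask(t,(20,120,110),(34,255,255),(180,150,210,170));C=onplane('top',pts(my),.168)[:,:2]-c
print("clip y",(C@d).mean(),(C@d).min(),(C@d).max(),"x",(C@n).mean())
print("bay guess",c+d*((y[A].mean()+y[B].mean())/2))
```

```text
174   6/228/ 65   5/221/ 75   5/193/ 70   6/219/ 70  11/172/101  17/133/138  19/ 69/126  34/ 17/106  33/ 22/106  30/ 19/106  27/ 21/107  30/ 23/109  30/ 24/107  30/ 20/101
175   4/203/ 69   7/235/ 77   5/241/ 74   3/217/ 73  11/188/ 92  17/133/132  19/ 66/120  34/ 19/106  34/ 19/106  36/ 24/106  33/ 23/110  35/ 26/109  28/ 29/107  34/ 20/102
176   6/237/ 69   4/198/ 85   4/212/ 83   6/216/ 78   8/191/ 91  16/108/127  25/ 47/119  51/ 17/108  38/ 19/107  33/ 21/111  33/ 23/111  33/ 25/112  30/ 24/105  33/ 26/107
177 179/164/ 59   5/231/ 63   5/213/ 79   4/236/ 81   6/206/ 84  14/109/112  16/ 69/111  20/ 39/ 98  34/ 20/102  45/ 19/109  38/ 19/106  30/ 19/108  30/ 21/108  33/ 26/108
178   0/238/ 44   1/165/ 51   7/241/ 56   5/248/ 71   9/228/ 76  16/201/127  17/200/163  18/188/168  17/121/135  21/ 32/111  47/ 21/108  34/ 17/105  38/ 26/107  33/ 21/107
179   4/249/ 43   1/216/ 52   3/230/ 50   3/200/ 70  15/245/ 78  21/255/149  19/255/183  19/255/187  16/147/144  18/ 31/107  51/ 16/109  49/ 19/107  43/ 21/109  30/ 21/109
180   6/233/ 47   5/255/ 50   4/201/ 52   7/233/ 70  12/255/ 74  17/
[... 2783 characters left out ...]
rect ((334.35931396484375, 186.1182098388672), (14.077311515808105, 38.20365905761719), 4.969740867614746)
[[ 0.4532 -0.1942  0.052 ]
 [ 0.5581 -0.2041  0.052 ]
 [ 0.5549 -0.2426  0.052 ]
 [ 0.4501 -0.2324  0.052 ]]
bar c,d,n [0.5556 0.1445] [0.2361 0.9717] [ 0.9717 -0.2361] width 0.009994169591070922 ends y -0.14600648962783425 0.1522529489580828
hook y 0.033183996311216726 0.022601014281658727 0.03708902405248268 x -0.01948508474438562 0.019217866503076202
hook y -0.015460288126507278 -0.026371928876767377 0.021960226134908598 x -0.01958207835322419 0.019042123817410526
clip y 0.00985603628447177 -0.006481622865885464 0.025116736542818777 x -0.00047682631812204294
bay guess [0.5577 0.1532]
```

```bash
cat >> h.py <<'E'
def tool(xa,s=1):  # tool y along s*xa (horizontal), z down
    y=s*np.array([xa[0],xa[1],0.])/np.hypot(*xa[:2]);z=np.array([0,0,-1.]);return np.c_[np.cross(y,z),y,z]
E
python3 - <<'E'
from h import *
s=cv2.imread("pics/side0.png");t=cv2.imread("pics/top0.png")
for us in([294,131],[294.3,131.6]):print("top face",*tri(us,[343.8,184.9]))
print("plane",onplane('top',[343.8,184.9],.195))
T=onplane('top',[343.8,184.9],.195)[0]
for z in(.195,.146+.005,.005):print(z,proj('side',[T[0],T[1],z]))
c=np.array([.5556,.1445]);d=np.array([.2361,.9717]);n=np.array([.9717,-.2361])
m=mask(t,(0,0,120),(179,45,255),(178,140,211,190));H=onplane('top',pts(m),.17)[:,:2]-c;x,y=H@n,H@d
for lo,hi in((.025,.045),(-.028,-.008)):
    k=(abs(x)>.009)&(y>lo)&(y<hi);print(np.median(y[k]),y[k].mean(),k.sum())
# clip, side view, brightest top faces
ms=mask(s,(20,120,150),(34,255,255),(160,205,195,240));C=onplane('side',pts(ms),.168)[:,:2]-c
print("side clip y",(C@d).min(),(C@d).max(),"x",(C@n).min(),(C@n).max())
mw=mask(s,(0,0,150),(179,40,255),(150,190,215,240));H=onplane('side',pts(mw),.17)[:,:2]-c
np.savetxt('/tmp/a',np.c_[H@n,H@d])
for lo,hi in((.02,.05),(-.03,-.0)):
    k=((H@n)>.008)&((H@n)<.02)&((H@d)>lo)&((H@d)<hi);print(k.sum(),np.median((H@d)[k]))
v=cv2.cvtColor(s,cv2.COLOR_BGR2HSV)[...,2];
for r in range(211,233):print(r,' '.join('%3d'%x for x in v[r,164:190]))
for sg in(1,-1):
    for P,xa in((T,(.9954,-.0958)),(np.r_[c+d*.009,.2],n)):
        print(sg,ctrl.ik(np.r_[P[:2],.3],tool(xa,sg)))
E
```

```text
top face [ 0.4955 -0.2151  0.1912] 3.678258295564155e-05
top face [ 0.4953 -0.2156  0.1896] 0.0007354085980405742
plane [[ 0.4952 -0.2143  0.195 ]]
0.195 [[294.0798 129.6532]]
0.151 [[293.3204 146.6407]]
0.005 [[291.0967 196.3869]]
0.034073564264086385 0.03430014292909879 21
-0.01715204429699914 -0.01750518306257128 24
side clip y -0.004748559478554135 0.03053610107480193 x -0.019431456184350025 0.00671880383642919
13 0.03562073403080684
11 -0.015550101077485848
211 141 142 143 141 138 138 140 140 139 140 140 139 140 139 141 138 139 153 137 132 133 133 134 161 222 229
212 141 140 139 138 138 142 141 139 137 138 139 138 140 139 140 138 137 139 134 124 129 132 132 134 146 167
213 138 137 139 138 139 140 142 141 142 142 142 142 143 142 141 180 222 211 165 141 110 132 132 133 133 137
214 138 137 139 140 139 139 140 140 139 140 141 141 141 182 222 227 230 228 227 210 163 119 116 123 131 132
215 139 141 143 143 140 140 139 140 141 142 139 139 180 224 230 230 230 230 230 229 226 202 169 165 117 129
216 143 142 140 140 138 139 142 143 142 144 142 139 145 170 213 229 230 230 230 231 207 153 1
[... 1276 characters left out ...]
41 140 141 144 145 145 144 142 140
229 115 130 133 134 146 179 226 227 163 146 146 135 143 146 143 140 138 137 137 141 142 139 142 143 139 137
230 167 117 151 136 134 138 152 159 146 132 143 135 144 140 137 139 138 136 139 142 141 143 101  93  65  57
231 146 122 108 129 133 133 135 151 150 124 142 137 139 139 138 142 140 139 138 139 138 100  52  39  30  29
232 113 106  95  98 112 131 131 148 134 132 137 139 142 141 140 142 141 139 138  99  62  44  25  29  30  24
1 [-29.7444  17.801   83.5037  -0.      78.6952 -24.247 ]
1 [ 9.4495 21.1604 78.2712 -0.     80.5684 23.1063]
-1 [-29.7444  17.801   83.5037  -0.      78.6952 155.753 ]
-1 [   9.4495   21.1604   78.2712   -0.       80.5684 -156.8937]
```

Run:
```python
from h import *
s=cv2.imread("pics/side0.png");c=np.array([.5556,.1445]);d=np.array([.2361,.9717]);n=np.array([.9717,-.2361])
for b in((167,217,176,225),(176,212,187,219)):
    m=mask(s,(20,120,195),(34,255,255),b);C=onplane('side',pts(m),.168)[:,:2]-c;print("block",(C@n).mean(),(C@d).mean(),len(C))
R=tool((.9954,-.0958));p=ctrl.current_tool_pos();print(p,ctrl.current_t())
ctrl.move_l([p[0],p[1],.36],vel=.3)
G=np.array([.4952,-.2143])
ctrl.goto([*G,.30],R);ctrl.command_gripper(.6)
ctrl.move_l([*G,.235],vel=.15)
print(ctrl.current_tool_pos(),ctrl.current_t())
a,b=ctrl.read_camera('side'),ctrl.read_camera('top')
cr=lambda i,u,v,w,h:cv2.resize(i[v:v+h,u:u+w],None,fx=4,fy=4,interpolation=cv2.INTER_CUBIC)
cv2.imwrite('pics/g1.png',np.hstack([cr(a,245,80,100,120),cr(b,290,140,90,120)]))
```

```text
block -0.001283325137630684 0.02046987910830769 30
block -0.0017004056646053416 0.0002461533014994459 28
[0.2368 0.5781 0.2322] 0.1
[ 0.4955 -0.2145  0.2356] 4.9083
```

View pics/g1.png

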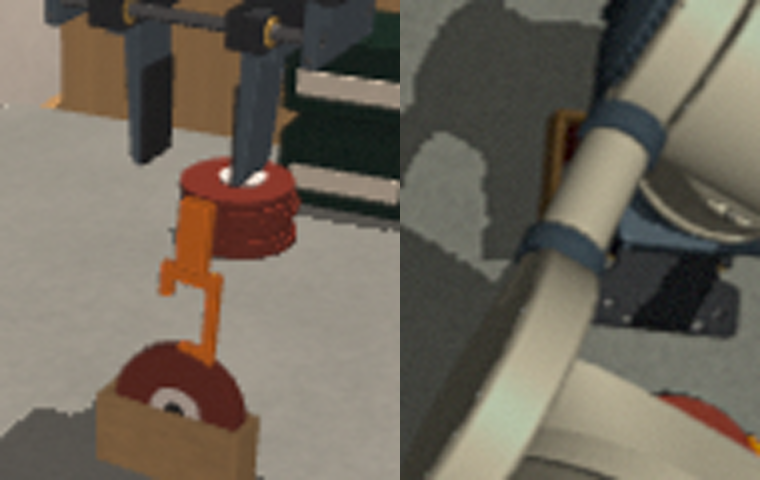

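The side crop shows the open fingers straddling the grip, with fingertips at crop (150,160) and (250,180) and the grip top at (197,200). I'll descend and pinch.

Run:
```python
from h import *
G=[.4952,-.2143]
print(ctrl.move_l([*G,.177],vel=.06,contact_N=8),ctrl.current_tool_pos())
ctrl.command_gripper(0.)
print(ctrl.current_grip_width()*91,ctrl.current_grasp_force(),ctrl.current_contact_force())
ctrl.move_l([*G,.200],vel=.05);f=ctrl.current_contact_force();print(f)
ctrl.move_l([*G,.30],vel=.12)
print(ctrl.current_contact_force(),ctrl.current_wrist_torque(),ctrl.current_tool_pos(),ctrl.current_t())
a=ctrl.read_camera('side');cv2.imwrite('pics/s2.png',a)
cv2.imwrite('pics/g2.png',cv2.resize(a[40:210,235:345],None,fx=3.5,fy=3.5,interpolation=cv2.INTER_CUBIC))
for nm,z in(("grip",0),("seat",-.036),("discbottom",-.172),("disctop",-.082)):print(nm,proj('side',ctrl.current_tool_pos()+[0,0,z]))
```

```text
False [ 0.4954 -0.2144  0.1773]
20.535775982382532 29.793865084648132 [ 5.1598 -0.9729 -3.8721]
[ 2.5663 -0.6517  1.362 ]
[ 0.4686 -0.7415 -2.8664] [-0.1122  0.0624 -0.0299] [ 0.4947 -0.2141  0.2991] 8.3417
grip [[296.2236  85.0412]]
seat [[295.494  101.2744]]
discbottom [[293.0549 155.5434]]
disctop [[294.6162 120.8061]]
```

View pics/g2.png

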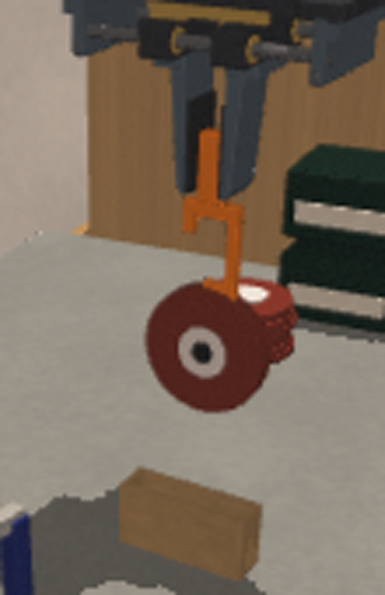

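The disc is held, hanging straight and clear of the carton, with its lowest point at crop (212,411). I'll carry it to the robot side of the gap and check its alignment there.

```bash
cat >> h.py <<'E'
c0=np.array([.5556,.1445]);d=np.array([.2361,.9717]);n=np.array([.9717,-.2361])
RB=tool(n); Y0=.0092   # bay mid along d from c0
def W(x,y,z): return np.r_[c0+d*(Y0+y)+n*(x-.0005),.16+z+.036]   # seat in bay -> TCP
def bay(p=None):
    p=ctrl.current_tool_pos() if p is None else p; q=p[:2]-c0; return np.array([q@n+.0005,q@d-Y0,p[2]-.196])
E
python3 - <<'E'
from h import *
p=ctrl.current_tool_pos()
ctrl.move_l([p[0]-.03,p[1],.35],vel=.15)
q=W(-.12,.0005,.1); q[2]=.35
ctrl.move_l(q,vel=.2,ori=RB)
ctrl.move_l(W(-.12,.0005,.026),vel=.12);ctrl.sleep(.5)
print(bay(),ctrl.current_eef_rot(),ctrl.current_contact_force(),ctrl.current_t())
a,b=ctrl.read_camera('side'),ctrl.read_camera('top');cv2.imwrite('pics/s3.png',a)
cv2.imwrite('pics/g3.png',cv2.resize(a[130:330,90:290],None,fx=3,fy=3,interpolation=cv2.INTER_CUBIC))
T=ctrl.current_tool_pos();f=np.r_[d,0];
for nm,v in(("hub+y",-.127*np.array([0,0,1])+.007*f),("seat +y",[0,0,-.036]+.004*f),("bottom+y",[0,0,-.172]+.007*f),("top+y",[0,0,-.082]+.007*f),("gripface",.006*f)):
    print(nm,(proj('side',T+v)[0]-[90,130])*3)
E
```

```text
[-0.12    0.0005  0.026 ] [[ 0.2361  0.9717  0.    ]
 [ 0.9717 -0.2361  0.    ]
 [ 0.      0.     -1.    ]] [ 0.3786 -0.4386 -2.7256] 12.7833
hub+y [406.0982 462.5345]
seat +y [397.262  333.0438]
bottom+y [411.7788 516.7706]
top+y [399.8735 403.1028]
gripface [388.3897 277.7497]
```

View pics/g3.png

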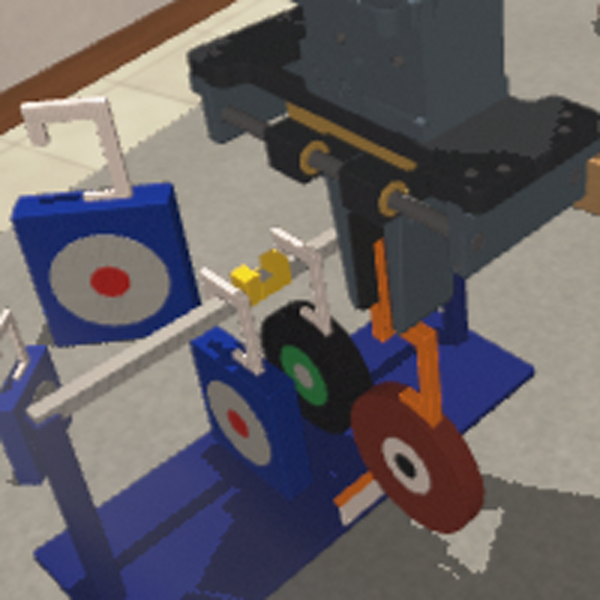

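The hub is at crop (405,463) against a predicted (406,462.5), so the grasp offset is negligible and the gap is free. I'll enter it at the raised height and then feel downward lightly.

Run:
```python
from h import *
y=.0007
print(ctrl.move_l(W(-.12,y,.026),vel=.05))
hit=ctrl.move_l(W(0,y,.026),vel=.06,contact_N=4);print("enter",hit,bay(),ctrl.current_contact_force())
if not hit:
    ctrl.sleep(.3);print(ctrl.current_contact_force())
    ctrl.move_l(W(0,y,.012),vel=.03,contact_N=3);ctrl.sleep(.2)
    f0=ctrl.current_contact_force();h=ctrl.move_l(W(0,y,-.003),vel=.01,contact_N=3)
    print("probe",h,bay(),f0,ctrl.current_contact_force())
print(ctrl.current_t())
```

```text
False
enter False [-0.0002  0.0007  0.026 ] [ 0.0982 -0.4978 -2.6334]
[ 0.0655  0.6024 -2.9371]
probe True [0.     0.0007 0.0005] [ 0.6161 -0.4202 -2.2691] [-0.8472  0.4005  6.9971]
17.4667
```

Contact came at seat z = 0.5 mm rather than 8 mm, so the hook dropped into the slot on the first probe. I'll check by eye before letting go.

Run:
```python
from h import *
a=ctrl.read_camera('side')
cv2.imwrite('pics/g4.png',cv2.resize(a[180:310,120:260],None,fx=4.2,fy=4.2,interpolation=cv2.INTER_CUBIC))
```

```text
(no output)
```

View pics/g4.png

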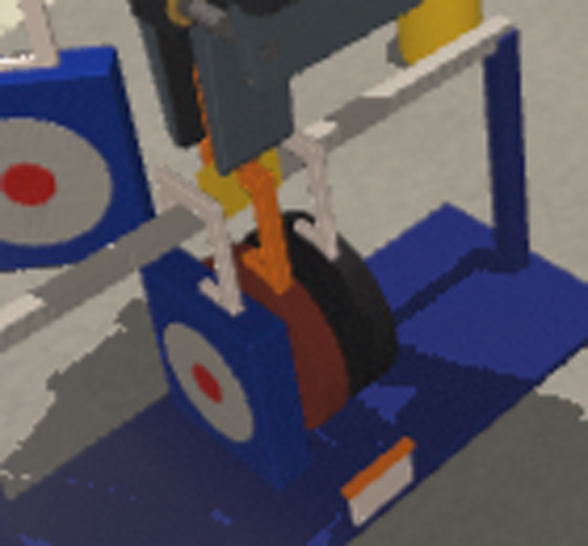

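The orange hook sits between the yellow blocks at crop (255,180), with the disc between its neighbours. I'll release and retreat.

Run:
```python
from h import *
ctrl.command_gripper(.5);ctrl.sleep(.3)
p=ctrl.current_tool_pos();ctrl.move_l([p[0],p[1],p[2]+.06],vel=.05);ctrl.move_l([p[0],p[1],.42],vel=.15)
ctrl.goto([.35,-.25,.42],RB)
ctrl.sleep(1);a,b=ctrl.read_camera('side'),ctrl.read_camera('top');print(ctrl.current_t())
cv2.imwrite('pics/g5.png',np.hstack([cv2.resize(a[180:310,120:260],(420,390),interpolation=cv2.INTER_CUBIC),cv2.resize(b[140:200,165:225],(380,390),interpolation=cv2.INTER_CUBIC)]))
for P in(W(0,.0007,.154-.136),W(0,.0007,0)): print((proj('side',P+[0,0,0])[0]-[120,180])*3,(proj('top',P)[0]-[165,140])*6.4)
```

```text
23.7583
[154.8489  45.704 ] [153.0525 109.882 ]
[160.0539  72.6509] [161.6269 117.2034]
```

View pics/g5.png

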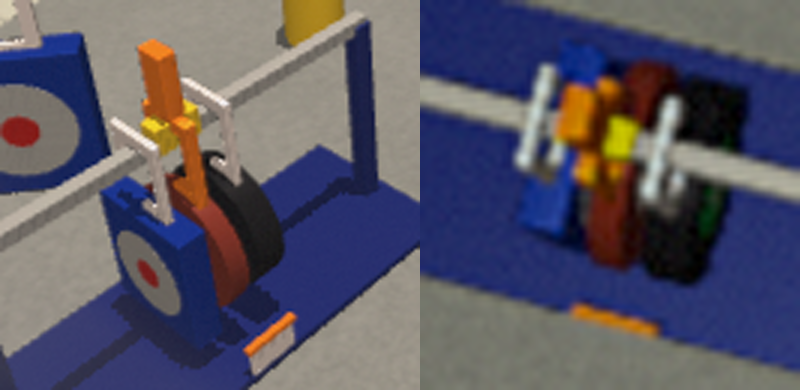

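The disc hangs upright: its grip top is at crop (155,45), exactly as predicted for home. Both neighbours and the bottle are undisturbed.

```bash
python3 -c "
from bench import ctrl
print(ctrl.sign_off())"
```

```text
the job is handed in; nothing more can be done
None
```

The disc hangs released in the clip's slot, its hook down on the bar by contact height and camera check, with neighbours and bottle seen undisturbed, and the job was handed in at about 24 s (no verdict was returned).

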